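Refill the tasting canister and snap its cap home

ROBOT

A 6-joint arm with a two-finger parallel gripper is mounted at the origin on the work surface. World frame = base frame: x ahead of the robot, y to its left, z up, the work surface at z = 0. Lengths are in m, angles in rad, forces in N, time in s.
With the tool pointing down it reaches from about 0.375 to 0.925 m from the base axis. Payload 5.7 kg.
Tool frame: the origin (TCP) lies between the finger pads; the fingertips stand 25 mm ahead of it and the grasp point (between the pads) lies 6 mm ahead of it; z points along the fingers, y is the line along which they close (so a half turn about z gives the same grasp; the last joint's range is limited). The gripper opens to 85 mm and grips with 20 to 120 N. Pads are 22 mm wide; open, the fingers measure 114 mm over their backs; the gripper's body (76 mm by 85 mm) begins 54 mm behind the grasp point. The pads swing forward as they close: fully open they stand 13 mm farther back than shut.
Start: joints at [1.108, 0.359, 1.51, -0, 1.272, -0.115], TCP at [0.204, 0.564, 0.236] pointing down, gripper open.
Joint ranges: [-2.97, 2.97], [-1.01, 2.36], [0.21, 2.38], [-0.96, 4.11], [0.2, 2.71], [-2.98, 2.98]. Speed limits (rad/s): [2.39, 2.39, 3.14, 3.14, 3.14, 3.14].

INTERFACE

Orientations are given as a unit quaternion [w, x, y, z].
In Python, from station import arm gives the robot as it stands. Calls block until the motion is done:
- arm.move_to(position, orientation): joint-space move of the TCP to a pose.
- arm.line_to(position, vel=0.15, rot=None, force_limit=None): straight line of the TCP; rot=None keeps the orientation; vel is the mean speed in m/s. With force_limit (N) it stops when the force on the tool has changed by that much, and returns True; else False.
- arm.move_j(angles): joint-space move.
- arm.grip(opening, f_grip=None): finger opening in m; f_grip is the grip in N (None keeps the last); returns when the fingers have stopped.
- arm.sleep(seconds).
- arm.ik(position, orientation): joint angles nearest the present ones, or None.
- arm.state(): the state.
- arm.read_camera(name): name is "scene" or "top"; returns the picture (420x560x3 uint8, red, green, blue); there is no depth.
- arm.camera_model(name): a dict with "camera_matrix" (3x3 intrinsics, pixels), "k1" (the pictures are not rectified: a ray, as slopes to the right and down, at radius r is drawn at 1 + k1 r^2 times it, then the intrinsics apply), "pose" (4x4, takes a point from camera to world coordinates). Camera axes: x right, y down, z forward; pixel columns grow to the right and rows downward; lengths in m; the calibration is good to about 2 mm. A picture is of the moment at which its call begins. camera_model takes no time and is no camera call.
A pose or a line that the arm cannot do raises arm.Unreachable and nothing moves.
- arm.close_job(): hands the job in; it is judged then, once.
The state is a dict: "time": time; "joints": joint angles; "joint_velocities": joint speeds; "joint_efforts": joint torques, N m; "tool_pos": TCP position; "tcp_rot": TCP orientation; "force": force on the tool from outside, world axes, zero at the start; "moment": the same for the moment, N m; "finger_gap": finger opening in m; "grip_force": force on a finger pad.
Only numpy, scipy, OpenCV 4.12 (cv2) and the standard library are available. Lean on these libraries where they do the work, as an engineer would, in place of code of your own. Each camera call takes 0.05 s, during which the arm holds its last target. There are 200 camera calls.

TASK

Tip all five rusk bites out of the pivoting steel cup into the clear canister by its red crank handle, and swing the cup back fully upright. Then push the blue snap cap down over the canister's neck until it clicks and sits fully home, keep pressing it down firmly after the click, and finish like that: still pressing on the cap, without letting go. Leave the jam jar, ramekin, biscuit jar and tongs where they are.

Things in the scene. Friction and masses are not known exactly. Their poses are not given: they have to be found in the camera images.
- station: Portioning station, fixed: board 150 x 200 x 12 mm with two dark posts (x = +-46 mm, y = 0, 152 mm high), tipping steel cup and canister. Origin on the counter straight below the cup's pivot axis; z up; that axis runs along x; the -x side, with the crank, roughly faces the robot. Canister's axis at y = +52 mm, upright cup's axis at y = -42 mm.
- cup_pivot (a point): Point on the cup's pivot axis, between the two posts, 140 mm above the station's origin; axes as the station's.
- cup (a joint): Tipping angle of the steel cup (rad): 0 = upright at its stop (start); grows as the mouth tips towards the canister, to 2.6 (stop, mouth down into the canister). Stiff hinge (0.16 N m): it stays where left. The bites slide out by about 2.1 to 2.5 rad. Cup: outer diameter 66 mm, height 70 mm, wall 3 mm, rim level with the pivot when upright.
- crank_grip (a point): Middle of the red crank pin, a bar of diameter 12 and length 50 mm parallel to the station's x. Turns with the cup at radius 70 mm: at cup angle a it is at x = -86 mm, y = 70 sin(a - 1.309), z = 140 + 70 cos(a - 1.309) mm in the station's frame, passing over the top. Pinch it from above, fingers closing along the station's y; it turns in the grip.
- canister_mouth (a point): Centre of the canister's open mouth at rim height, 100 mm above the counter; z up. Canister: clear, white neck band, fixed; outer diameter 80, inner 73 mm, inner floor 84 mm below the rim. Four sprung steel catch balls, diameter 8 mm, stand out 4.5 mm from the neck, centres 8 mm below the rim.
- cap: Blue snap cap, loose on the counter, skirt down: diameter 94, height 21 mm, 90 g, plus wooden knob, diameter 26 mm, 21 to 55 mm above the origin. Origin: centre of the skirt's lower edge. 2 mm play round the neck; any yaw. Home = origin 16 mm below the rim (disc on rim); it meets the catches 9.5 mm above that, needs about 10 N to pass them, then snaps down; the catches alone hold it with 2 to 4 N.
- cap_knob (a point): Top centre of the cap's wooden knob, 55 mm above the cap's origin.
- bite0: One of five alike toasted rusk bites, 18 x 18 x 16 mm, 12 g, in the steel cup at the start (the others likewise). Origin at the centre of its underside.
- bite1: One of five alike toasted rusk bites, 18 x 18 x 16 mm, 12 g, in the steel cup at the start (the others likewise). Origin at the centre of its underside.
- bite2: One of five alike toasted rusk bites, 18 x 18 x 16 mm, 12 g, in the steel cup at the start (the others likewise). Origin at the centre of its underside.
- bite3: One of five alike toasted rusk bites, 18 x 18 x 16 mm, 12 g, in the steel cup at the start (the others likewise). Origin at the centre of its underside.
- bite4: One of five alike toasted rusk bites, 18 x 18 x 16 mm, 12 g, in the steel cup at the start (the others likewise). Origin at the centre of its underside.
- jam_jar: Amber jam jar with a brass lid, diameter 60 mm, height 85 mm, loose bystander. Origin at the centre of its underside.
- ramekin: White ramekin, diameter 84 mm, height 45 mm, loose bystander. Origin at the centre of its underside.
- biscuit_jar: Large glass jar with a wooden lid, diameter 116 mm, height 170 mm, loose bystander. Origin at the centre of its underside.
- tongs: Steel pastry tongs lying flat, 225 mm long, 16 mm high, loose bystander. Origin at the middle of the length, on the counter; x along the tongs.
There are look-alikes about, which are no part of the job. There is more than one size of the cap; the job needs the largest.

How it is judged:
By the outcome, as a careful person would: the job done as asked, in the order asked, and still so for the second after the job is handed in, while the arm keeps its last pose, push and grip.
It also fails if it takes over 70 s, if anything falls off the work surface, if the arm or the gripper's body presses on something with over 40 N, if the wrist force passes 120 N, or if a joint passes its speed limit or range.

## Working session

There is one attempt and no reset: what is moved stays moved. The work goes in short steps, each a Python script; the robot and the scene stay as the last script left them, time stands still between calls to the robot, and variables do not carry over. Pictures are saved under pics/ and viewed, at most 10 in all, crops included, and the job is handed in when it is done.

```bash
mkdir -p pics; cat > h.py <<'E'
import numpy as np, cv2
from station import arm
def cam(n):
    m=arm.camera_model(n); return np.array(m["camera_matrix"]),m["k1"],np.array(m["pose"])
def ray(n,u,v):
    K,k,T=cam(n); d=cv2.undistortPoints(np.array([[[u,v]]],float),K,np.array([k,0,0,0.]))[0,0]
    return T[:3,3],T[:3,:3]@np.array([d[0],d[1],1])
def px2w(n,u,v,z):
    o,d=ray(n,u,v); return o+d*(z-o[2])/d[2]
def proj(n,P):
    K,k,T=cam(n); P=np.atleast_2d(P).astype(float); c=(P-T[:3,3])@T[:3,:3]
    s=c[:,:2]/c[:,2:]; s=s*(1+k*(s**2).sum(1))[:,None]
    return s@K[:2,:2].T+K[:2,2]
def save(n,f,crop=None,sc=1):
    im=arm.read_camera(n)[:,:,::-1]
    if crop: a,b,c,d=crop; im=im[b:d,a:c]
    if sc!=1: im=cv2.resize(im,None,fx=sc,fy=sc,interpolation=cv2.INTER_CUBIC)
    cv2.imwrite("pics/"+f,im)
E
python3 - <<'E'
from h import *
save("top","t0.png",sc=1.42); save("scene","s0.png",sc=1.42)
for n in("top","scene"):
    K,k,T=cam(n);print(n,K.round(1).tolist(),k,T.round(3).tolist())
E
```

```text
top [[476.4, 0.0, 279.2], [0.0, 476.4, 208.2], [0.0, 0.0, 1.0]] -0.04427939305261756 [[0.004, -0.988, 0.157, 0.344], [-1.0, -0.003, 0.006, 0.01], [-0.006, -0.157, -0.988, 1.307], [0.0, 0.0, 0.0, 1.0]]
scene [[420.0, 0.0, 278.0], [0.0, 420.0, 217.2], [0.0, 0.0, 1.0]] -0.0409425357503563 [[0.067, 0.753, -0.654, 1.233], [0.998, -0.053, 0.042, -0.028], [-0.004, -0.656, -0.755, 0.924], [0.0, 0.0, 0.0, 1.0]]
```

View pics/t0.png

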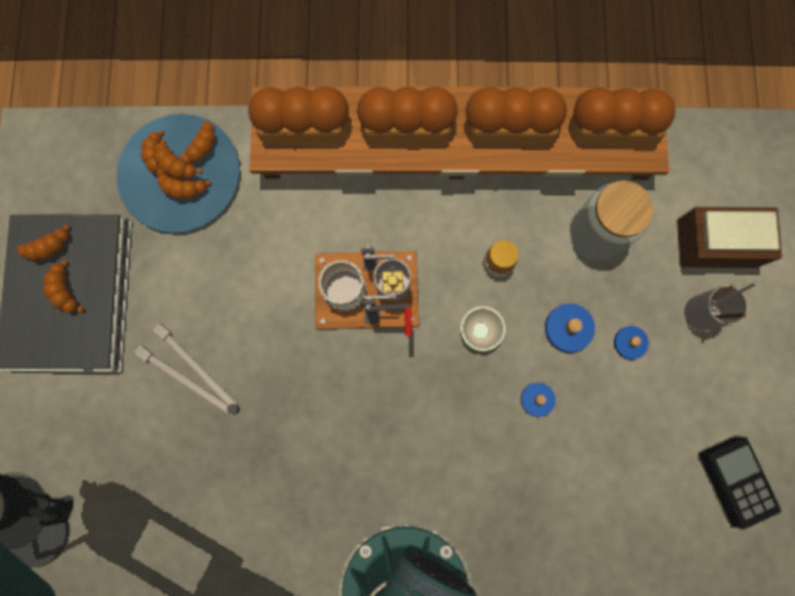

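View pics/s0.png

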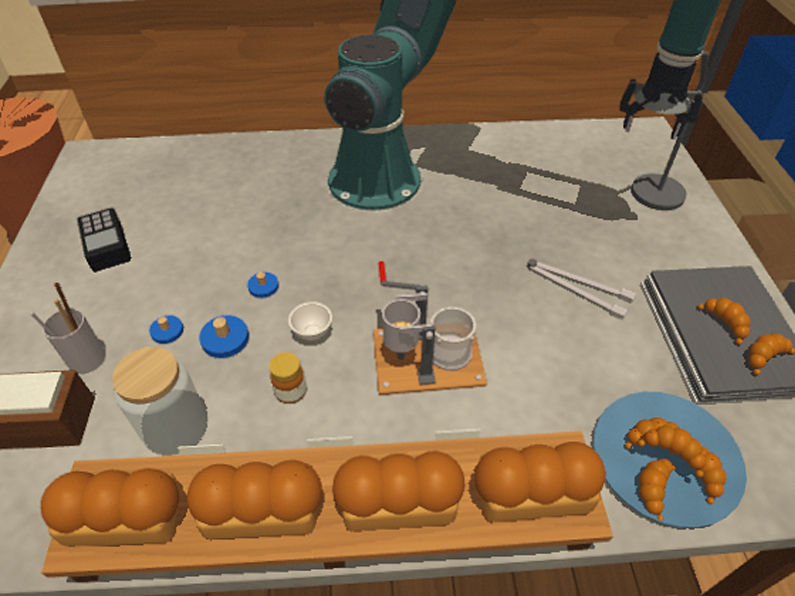

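The top view has three blue caps, at scaled pixels (570,328), (632,343) and (538,400). The first looks largest. The station is at about (367,290) and its red pin at (408,321). I'll measure them and check an enlarged crop.

```bash
python3 - <<'E'
from h import *
from scipy.optimize import least_squares
save("top","t1.png",(215,165,465,290),3.2)
save("scene","s1.png",(250,170,360,290),5)
ims={n:arm.read_camera(n) for n in("top","scene")}
hs={n:cv2.cvtColor(i,cv2.COLOR_RGB2HSV) for n,i in ims.items()}
th=np.linspace(0,2*np.pi,60,endpoint=False)
sil={}
for n in hs:
    m=cv2.inRange(hs[n],(105,130,50),(125,255,255))
    m=cv2.morphologyEx(m,cv2.MORPH_CLOSE,np.ones((9,9),np.uint8))
    N,L,S,C=cv2.connectedComponentsWithStats(m)
    for i in range(1,N):
        if 150<S[i,4]<3000: print(n,C[i].round(1),S[i],px2w(n,*C[i],.012).round(4))
    r=cv2.inRange(hs[n],(0,180,90),(6,255,255))|cv2.inRange(hs[n],(174,180,90),(180,255,255))
    N,L,S,C=cv2.connectedComponentsWithStats(r)
    for i in range(1,N):
        if S[i,4]>15:
            p=np.argwhere(L==i)[:,::-1].astype(np.float32); print(n,'red',C[i].round(1),S[i],[np.array(q).round(1).tolist() if not np.isscalar(q) else round(q,1) for q in cv2.minAreaRect(p)])
E
```

```text
top [400.7 230.7] [385 214  33  34 789] [ 0.488 -0.314  0.012]
top [444.1 240.9] [433 230  23  23 407] [ 0.4602 -0.4323  0.012 ]
top [378.6 281. ] [368 270  23  23 410] [ 0.3517 -0.2496  0.012 ]
top red [287.  226.5] [285 216   5  21  78] [[287.0, 226.0], [20.0, 4.0], 90.0]
scene [184.9 200.2] [175 192  21  17 289] [ 0.3552 -0.2504  0.012 ]
scene [117.  231.9] [105 222  24  20 337] [ 0.4648 -0.4329  0.012 ]
scene [157.4 236.7] [141 222  34  30 787] [ 0.49   -0.3163  0.012 ]
scene red [268.7 190.6] [267 184   5  14  49] [[268.7, 190.5], [13.4, 3.4], 83.7]
```

View pics/t1.png

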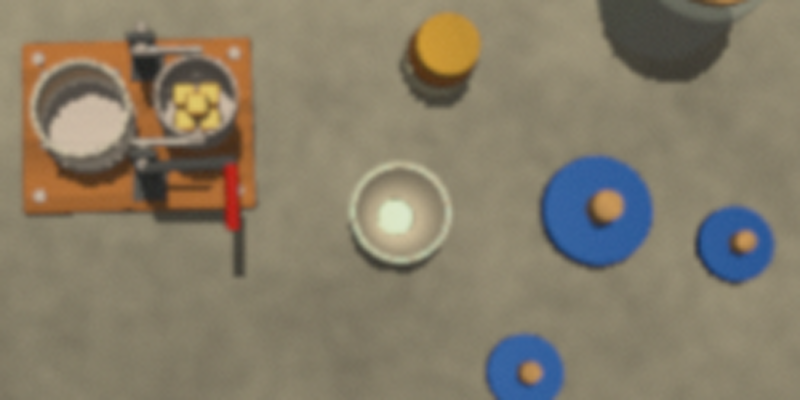

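View pics/s1.png

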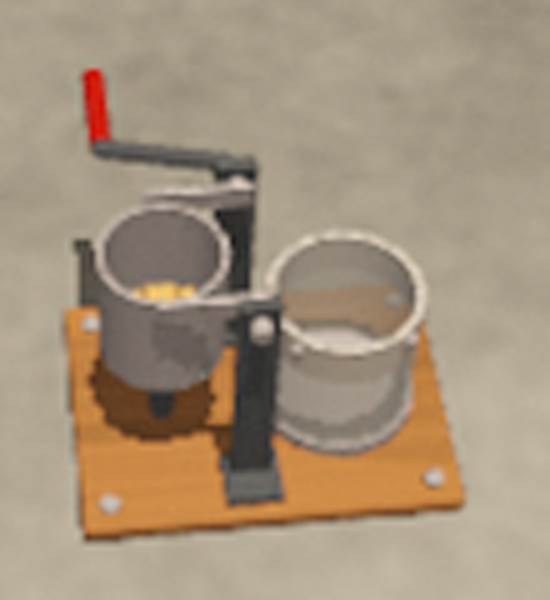

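The crop confirms it: the cap at crop (598,210), full pixel (401,231), is 33 px or about 92 mm across. The other two are about 63 mm, so this is the 94 mm cap. The bites show in the cup at crop (196,105), and the canister is at crop (82,111). Next I'll fit the station pose and the cap position.

```bash
python3 - <<'E'
from h import *
from scipy.optimize import least_squares
T=lambda x,y:(215+(x+.5)/3.2-.5,165+(y+.5)/3.2-.5)
S=lambda x,y:(250+(x+.5)/5-.5,170+(y+.5)/5-.5)
pin=(-.086,-.0676,.1581)
obs=[("top",(.075,.1,.012),T(24,44)),("top",(.075,-.1,.012),T(250,38)),("top",(-.075,.1,.012),T(25,212)),("top",(-.075,-.1,.012),T(255,207)),
("top",(0,-.042,.14),T(196,99)),("top",(0,.052,.1),T(82,111)),("top",pin,(287,226.5)),
("scene",(-.075,-.1,.012),S(66,311)),("scene",(.075,-.1,.012),S(84,527)),("scene",(.075,.1,.012),S(464,498)),
("scene",(0,-.042,.14),S(164,256)),("scene",(0,.052,.1),S(346,292)),("scene",pin,(268.7,190.6))]
def W(p,q):
    c,s=np.cos(p[2]),np.sin(p[2]); return np.array([p[0]+c*q[0]-s*q[1],p[1]+s*q[0]+c*q[1],q[2]])
f=lambda p:np.concatenate([proj(n,W(p,q))[0]-o for n,q,o in obs])
r=least_squares(f,[.56,.06,0],loss="soft_l1",f_scale=.7); print("station",r.x.round(4)); print(f(r.x).reshape(-1,2).round(1).tolist())
p=r.x; print("pin",W(p,pin).round(4),"mouth",W(p,(0,.052,.1)).round(4))
ob,db=ray("top",287,226.5);oc,dc=ray("scene",268.7,190.6)
A=np.c_[db,-dc];t=np.linalg.lstsq(A,oc-ob,rcond=None)[0];print("pin tri",((ob+db*t[0]+oc+dc*t[1])/2).round(4))
th=np.linspace(0,2*np.pi,90)
def cen(n,c):
    P=np.array([[c[0]+.047*np.cos(a),c[1]+.047*np.sin(a),z] for z in(0,.021) for a in th])
    h=cv2.convexHull(proj(n,P).astype(np.float32)); m=cv2.moments(h); return np.array([m["m10"],m["m01"]])/m["m00"],m["m00"]
o={"top":(400.7,230.7),"scene":(157.4,236.7)}
for ns in (["top"],["scene"],["top","scene"]):
    r=least_squares(lambda c:np.concatenate([cen(n,c)[0]-o[n] for n in ns]),[.488,-.314],diff_step=1e-3);print("cap",ns,r.x.round(4),r.fun.round(2),[cen(n,r.x)[1] for n in ns])
k=[];
for n,(x,y),m in(("top",(606,206),T),):
    print("knob",px2w(n,*m(x,y),.055).round(4))
s=arm.state();print(s["tcp_rot"],s["time"],s["finger_gap"])
E
```

```text
station [0.5618 0.0727 0.0431]
[[0.7, 0.2], [1.9, -0.8], [1.5, 1.3], [2.8, -0.1], [-1.8, -1.1], [-2.4, -0.5], [-1.2, 1.0], [-2.6, -0.4], [-1.3, 1.6], [-0.7, 0.0], [2.0, -0.7], [2.2, -0.9], [1.8, 0.4]]
pin [0.4788 0.0015 0.1581] mouth [0.5595 0.1247 0.1   ]
pin tri [ 0.4808 -0.0022  0.1617]
cap ['top'] [ 0.4881 -0.314 ] [-0. -0.] [987.114013280021]
cap ['scene'] [ 0.4879 -0.3166] [ 0. -0.] [870.8854030220537]
cap ['top', 'scene'] [ 0.4882 -0.3153] [ 0.47 -0.03  0.48  0.06] [987.2576575118583, 871.1283601414179]
knob [ 0.4876 -0.3122  0.055 ]
[-1.06079076e-04  1.73049506e-01  9.84913064e-01 -3.38240835e-04] 0.3 0.0850353903388821
```

```bash
python3 - <<'E'
from h import *
from scipy.optimize import least_squares
T=lambda x,y:(215+(x+.5)/3.2-.5,165+(y+.5)/3.2-.5)
S=lambda x,y:(250+(x+.5)/5-.5,170+(y+.5)/5-.5)
pin=(-.086,-.0676,.1581)
obs=[("top",(.075,.1,.012),T(24,44)),("top",(.075,-.1,.012),T(250,38)),("top",(-.075,.1,.012),T(25,212)),("top",(-.075,-.1,.012),T(255,207)),
("top",(0,-.042,.14),T(196,99)),("top",(0,.052,.1),T(82,111)),("top",pin,(287,226.5)),
("scene",(-.075,-.1,.012),S(66,311)),("scene",(.075,-.1,.012),S(84,527)),("scene",(.075,.1,.012),S(464,498)),
("scene",(0,-.042,.14),S(164,256)),("scene",(0,.052,.1),S(346,292)),("scene",pin,(268.7,190.6))]
def W(p,q):
    c,s=np.cos(p[2]),np.sin(p[2]); b=q[2]==.012
    x,y=(q[0]+p[4]*b,q[1]+p[3]*b)
    return np.array([p[0]+c*x-s*y,p[1]+s*x+c*y,q[2]])
f=lambda p:np.concatenate([proj(n,W(p,q))[0]-o for n,q,o in obs])
r=least_squares(f,[.56,.06,0,0,0],loss="soft_l1",f_scale=.7); print("station",r.x.round(4)); print(f(r.x).reshape(-1,2).round(1).tolist())
p=r.x; print("pin",W(p,pin).round(4),"mouth",W(p,(0,.052,.1)).round(4))
for n,pp,h in(("top",T(82,111),.1),("scene",S(346,292),.1),("top",T(196,99),.14),("scene",S(164,256),.14)): print(n,h,px2w(n,*pp,h).round(4))
# annotate
im=arm.read_camera("top")[165:290,215:340,::-1]; im2=arm.read_camera("scene")[170:290,250:360,::-1]
out=[]
th=np.linspace(0,2*np.pi,60)
for n,i,o,s in(("top",im,(215,165),4.4),("scene",im2,(250,170),4.2)):
    i=cv2.resize(i,None,fx=s,fy=s,interpolation=cv2.INTER_CUBIC)
    def dr(pts,c):
        q=(proj(n,[W(p,x) for x in pts])-o+.5)*s-.5
        cv2.polylines(i,[q.round().astype(np.int32)],False,c,1)
    for rr,y,z in((.04,.052,.1),(.033,-.042,.14)): dr([(rr*np.cos(a),y+rr*np.sin(a),z) for a in th],(0,255,0))
    dr([(-.111,-.0676,.1581),(-.061,-.0676,.1581)],(255,255,0))
    for x in(-.046,.046): dr([(x,0,.012001),(x,0,.152)],(255,0,255))
    dr([(.075,.1,.012),(.075,-.1,.012),(-.075,-.1,.012),(-.075,.1,.012),(.075,.1,.012)],(255,0,0))
    out.append(i[:500,:400] if n=="scene" and 0 else i)
H=max(o.shape[0] for o in out)
im=np.hstack([cv2.copyMakeBorder(o,0,H-o.shape[0],0,0,0) for o in out]); sc=min(1,800/im.shape[1]); cv2.imwrite("pics/a1.png",cv2.resize(im,None,fx=sc,fy=sc))
E
```

```text
station [ 5.621e-01  6.750e-02  2.790e-02  9.800e-03 -2.000e-04]
[[-0.5, -0.3], [0.6, -0.3], [-0.6, 0.8], [0.7, 0.5], [0.3, -1.0], [-0.4, -0.9], [0.5, 1.3], [-0.6, -1.0], [-0.0, 1.0], [0.8, 0.4], [-0.1, -0.7], [0.2, -0.4], [0.2, 0.2]]
pin [ 0.478  -0.0025  0.1581] mouth [0.5607 0.1195 0.1   ]
top 0.1 [0.5582 0.1185 0.1   ]
scene 0.1 [0.562  0.1188 0.1   ]
top 0.14 [0.5608 0.0262 0.14  ]
scene 0.14 [0.5655 0.0256 0.14  ]
```

View pics/a1.png

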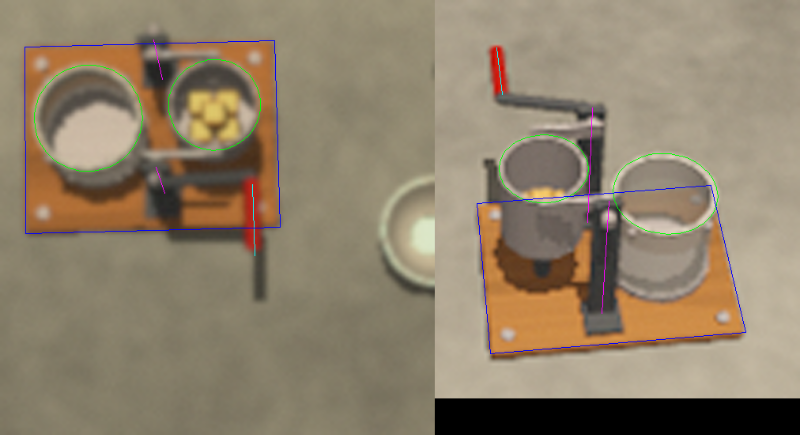

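The overlay fits the rims, posts and pin, giving the station at (0.562, 0.0675) with yaw 0.028. Only the board plate sits about 10 mm towards +y. The pin triangulates to z=0.162, against 0.158 expected. Next: grip the crank.

```bash
cat >> h.py <<'E'
ST=np.array([.5625,.0675,.028])
def SW(x,y,z):
    c,s=np.cos(ST[2]),np.sin(ST[2]); return np.array([ST[0]+c*x-s*y,ST[1]+s*x+c*y,z])
def Q(psi): return [0,-np.sin(psi/2),np.cos(psi/2),0]
def st(msg=""):
    s=arm.state(); print(msg,"t%.2f"%s["time"],"p",np.round(s["tool_pos"],4),"F",np.round(s["force"],1),"gap %.4f gf %.1f"%(s["finger_gap"],s["grip_force"])); return s
def crank(a,dx=-.088): return SW(dx,.07*np.sin(a-1.309),.146+.07*np.cos(a-1.309))
E
python3 - <<'E'
from h import *
p=crank(0); st()
arm.line_to([.204,.564,.30],vel=.3)
arm.move_to(p+[0,0,.07],Q(.028)); st("above")
arm.grip(.05,25)
arm.line_to(p,vel=.15,force_limit=8); st("down")
arm.grip(0.0,25); st("gripped")
save("scene","s2.png",(230,120,370,290),3.4)
E
```

```text
t0.40 p [0.2045 0.564  0.2355] F [-0.5 -0.3 -0.2] gap 0.0852 gf 0.0
above t3.02 p [ 0.4765 -0.002   0.2341] F [ 0.1  0.6 -0.9] gap 0.0853 gf 0.0
down t4.08 p [ 0.4767 -0.0026  0.1644] F [-0.3  0.   0.4] gap 0.0500 gf 0.0
gripped t4.54 p [ 0.4771 -0.0024  0.1649] F [-0.2  1.7  5.5] gap 0.0085 gf 23.8
```

View pics/s2.png

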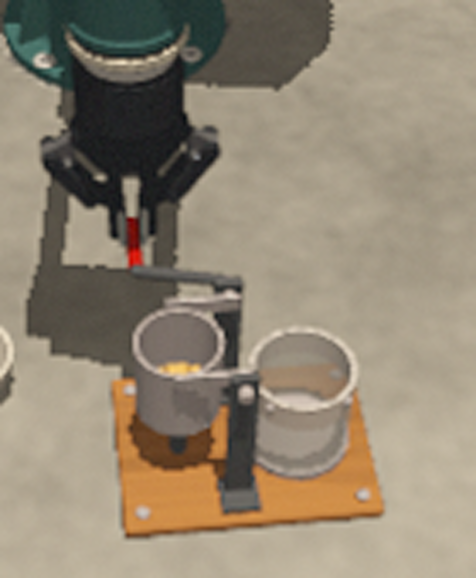

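The pin at crop (133,240) is between the fingers. The gap of 8.5 mm is a bit under the pin's 12 mm, so I'll make a short test turn.

```bash
python3 - <<'E'
from h import *
p0=crank(0); s=arm.state(); off=np.array(s["tool_pos"])-p0; print(off.round(4))
for a in (.1,.2,.3,.4):
    arm.line_to(crank(a)+off,vel=.06); st("%.1f"%a)
save("scene","s3.png",(230,120,370,290),3.4)
E
```

```text
[0.0007 0.0001 0.0008]
0.1 t4.88 p [ 4.772e-01 -2.000e-04  1.719e-01] F [ 0.2 -0.1  0.5] gap 0.0002 gf 0.0
0.2 t5.14 p [0.4771 0.0027 0.1782] F [0.9 0.1 0.2] gap -0.0000 gf 0.0
0.3 t5.41 p [0.4772 0.0061 0.1844] F [-0.6 -0.   0.3] gap 0.0003 gf 0.0
0.4 t5.67 p [0.477  0.0102 0.1901] F [ 0.1 -1.3 -0.3] gap 0.0002 gf 0.0
```

View pics/s3.png

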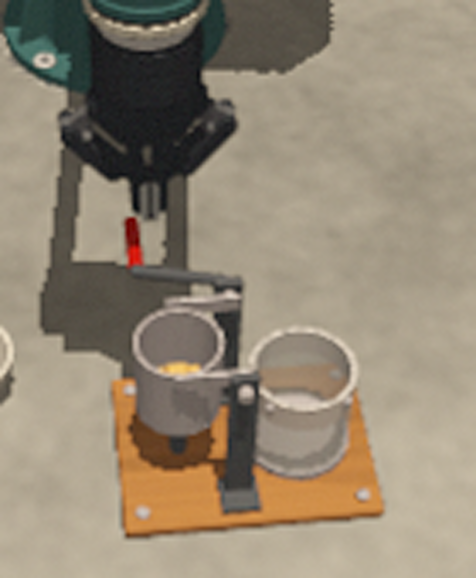

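```bash
python3 - <<'E'
from h import *
for nm,p in(("gripped",[.4771,-.0024,.1649]),("now",[.477,.0102,.1901])):
    p=np.array(p)
    for d in(0,.006,.025):
        q=proj("scene",p-[0,0,d])[0]; print(nm,d,((q-[230,120]+.5)*3.4-.5).round(1), proj("top",p-[0,0,d])[0].round(1))
for x in(-.111,-.061):
    q=proj("scene",SW(x,-.0676,.1581))[0]; print("pin",x,((q-[230,120]+.5)*3.4-.5).round(1), proj("top",SW(x,-.0676,.1581))[0].round(1))
for x in(-.111,-.061):
    q=proj("scene",SW(x,-.0676,.1481))[0]; print("pin-1cm",x,((q-[230,120]+.5)*3.4-.5).round(1))
im=arm.read_camera("top")[185:255,245:325,::-1]; cv2.imwrite("pics/t3.png",cv2.resize(im,None,fx=7,fy=7,interpolation=cv2.INTER_CUBIC))
E
```

```text
gripped 0 [133.4 234.7] [287.5 227.9]
gripped 0.006 [133.6 240.4] [287.4 228.1]
gripped 0.025 [134.1 257.9] [287.4 229. ]
now 0 [149.8 209.6] [282.3 226.6]
now 0.006 [149.9 215.4] [282.3 226.9]
now 0.025 [150.2 233.6] [282.2 227.9]
pin -0.111 [130.9 219.1] [287.8 237.9]
pin -0.061 [136.3 266.4] [287.2 217.4]
pin-1cm -0.111 [131.2 228.4]
pin-1cm -0.061 [136.6 275.6]
```

View pics/t3.png

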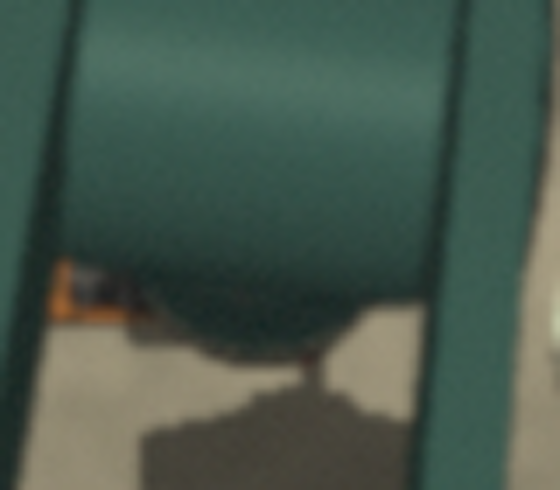

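Comparing the pictures with the projections, the shut fingertips end about 25 mm higher than expected, at roughly TCP level. That fits the pads pinching only the top of the pin and slipping off. The area under the pin is clear, so I'll re-grip about 20 mm lower and use the finger gap (12 mm) as the check.

```bash
python3 - <<'E'
from h import *
p=crank(0)
arm.line_to(np.array(arm.state()["tool_pos"])+[0,0,.04],vel=.3); arm.grip(.05,30)
s=st("up"); print(np.round(s["tcp_rot"],3), np.round(s["joints"],3))
arm.line_to(p+[0,0,.03],vel=.3)
for dz in(-.012,-.020):
    hit=arm.line_to(p+[0,0,dz],vel=.1,force_limit=8); arm.grip(0.,30); s=st("dz%.3f hit%d"%(dz,hit))
    if s["finger_gap"]>.0105: break
    arm.grip(.05)
E
```

```text
up t6.59 p [0.4766 0.01   0.2295] F [-0.6  0.1 -0. ] gap 0.0499 gf 0.0
[-0.    -0.014  1.     0.   ] [-0.124  0.187  1.775 -0.     1.18  -1.723]
dz-0.012 hit0 t7.87 p [ 0.4769 -0.0024  0.1528] F [-0.5  1.9  6.5] gap 0.0112 gf 29.3
```

```bash
python3 - <<'E'
from h import *
p=crank(0)
for dz in(-.020,-.027):
    arm.grip(.05)
    hit=arm.line_to(p+[0,0,dz],vel=.1,force_limit=8); st("pre%d"%hit); arm.grip(0.,30); arm.sleep(.2); s=st("dz%.3f"%dz)
    if s["finger_gap"]>.0117 and abs(s["force"][2])<4: break
E
```

```text
pre0 t8.57 p [ 0.4758 -0.0025  0.1436] F [ 0.4 -0.   0.2] gap 0.0501 gf 0.0
dz-0.020 t9.21 p [ 0.4766 -0.0024  0.1443] F [-0.6  1.5  3.4] gap 0.0109 gf 29.2
pre0 t9.92 p [ 0.4759 -0.0025  0.1366] F [ 0.9 -0.1  0.1] gap 0.0502 gf 0.0
dz-0.027 t10.55 p [ 0.4765 -0.0024  0.1373] F [0.2 1.9 2. ] gap 0.0109 gf 29.2
```

```bash
python3 - <<'E'
from h import *
p0=crank(0); off=np.array(arm.state()["tool_pos"])-p0; np.save("off.npy",off)
for a in (.1,.2,.3,.45,.6):
    arm.line_to(crank(a)+off,vel=.06); s=st("%.2f"%a)
    if s["finger_gap"]<.009: break
save("scene","s4.png",(230,120,370,290),3.4)
E
```

```text
0.10 t10.82 p [ 4.764e-01 -3.000e-04  1.441e-01] F [ 0.4 -0.6 -2.3] gap 0.0109 gf 29.6
0.20 t11.08 p [0.4764 0.0023 0.1507] F [-0.6 -3.2 -1.1] gap 0.0112 gf 29.6
0.30 t11.35 p [0.4763 0.0053 0.1568] F [-1.4 -4.3  1.6] gap 0.0111 gf 29.7
0.45 t11.68 p [0.4761 0.0109 0.1655] F [-2.6 -8.4  3.9] gap 0.0106 gf 29.7
0.60 t12.00 p [0.476  0.0176 0.1733] F [ -2.9 -10.7   9.2] gap 0.0110 gf 29.8
```

View pics/s4.png

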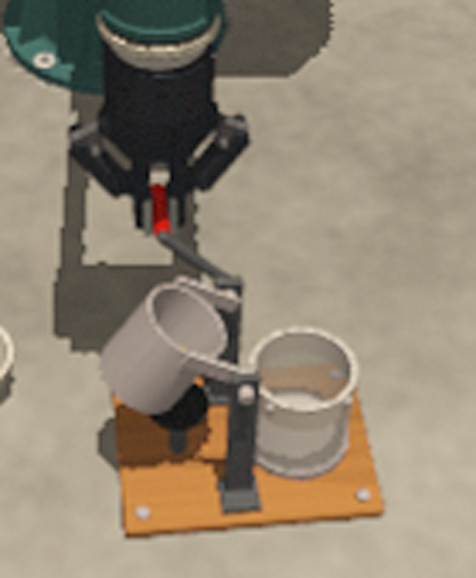

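It holds: the cup turns with the pin, seen at crop (160,208). I'll continue the arc, relieving the radial force as I go.

```bash
cat >> h.py <<'E'
def arc(angles,off,vel=.08):
    yh=SW(0,1,0)-SW(0,0,0)
    for a in angles:
        arm.line_to(crank(a)+off,vel=vel); s=arm.state(); F=np.array(s["force"])
        r=yh*np.sin(a-1.309)+np.array([0,0,np.cos(a-1.309)]); t=yh*np.cos(a-1.309)-np.array([0,0,np.sin(a-1.309)])
        fr,ft=F@r,F@t; off=off+np.clip(.0003*fr,-.002,.002)*r
        print("%.2f t%.2f fr%.1f ft%.1f gap%.4f off"%(a,s["time"],fr,ft,s["finger_gap"]),off.round(4))
        if s["finger_gap"]<.009 or abs(fr)>30 or abs(ft)>30: print("STOP"); break
    np.save("off.npy",off); return off
E
python3 - <<'E'
from h import *
off=arc([.6]+list(np.arange(.8,2.61,.15)),np.load("off.npy"))
st()
E
```

```text
0.60 t12.30 fr14.2 ft-2.8 gap0.0107 off [ 0.0001 -0.0011 -0.0253]
0.80 t12.62 fr11.1 ft-2.8 gap0.0107 off [ 0.0001 -0.0021 -0.0236]
0.95 t12.91 fr8.1 ft-2.0 gap0.0105 off [ 0.0001 -0.0028 -0.0217]
1.10 t13.19 fr4.2 ft-2.5 gap0.0109 off [ 0.0002 -0.0031 -0.0205]
1.25 t13.47 fr4.2 ft-2.4 gap0.0108 off [ 0.0002 -0.0032 -0.0192]
1.40 t13.76 fr5.8 ft-3.8 gap0.0107 off [ 0.0001 -0.003  -0.0175]
1.55 t14.04 fr1.5 ft-2.9 gap0.0108 off [ 0.0001 -0.0029 -0.0171]
1.70 t14.32 fr-0.7 ft-1.7 gap0.0109 off [ 0.0001 -0.003  -0.0172]
1.85 t14.61 fr-1.7 ft-0.6 gap0.0110 off [ 0.0002 -0.0032 -0.0177]
2.00 t14.89 fr-0.6 ft1.6 gap0.0108 off [ 0.0002 -0.0034 -0.0178]
2.15 t15.18 fr2.4 ft1.8 gap0.0112 off [ 0.0001 -0.0028 -0.0174]
2.30 t15.46 fr1.9 ft-0.9 gap0.0110 off [ 0.0001 -0.0024 -0.017 ]
2.45 t15.74 fr-0.8 ft1.9 gap0.0109 off [ 0.0001 -0.0026 -0.0171]
2.60 t16.02 fr5.1 ft0.9 gap0.0109 off [ 0.0001 -0.0011 -0.0167]
 t16.02 p [0.4726 0.1303 0.1482] F [-2.   5.1  0.6] gap 0.0109 gf 33.0
```

```bash
python3 - <<'E'
from h import *
off=np.load("off.npy")
for a in(2.65,2.7,2.75,2.8):
    h=arm.line_to(crank(a)+off,vel=.05,force_limit=10); s=st("%.2f hit%d"%(a,h))
    if h: break
arm.sleep(.6)
im=arm.read_camera("scene")
a=cv2.resize(im[150:260,250:350,::-1],None,fx=5,fy=5,interpolation=cv2.INTER_CUBIC)
cv2.imwrite("pics/s5.png",a)
E
```

```text
2.65 hit0 t16.27 p [0.4726 0.1314 0.1451] F [-1.3 -3.  -0.4] gap 0.0109 gf 33.1
2.70 hit0 t16.52 p [0.4726 0.1325 0.1415] F [-1.9 -2.2 -0.9] gap 0.0105 gf 33.3
2.75 hit0 t16.77 p [0.4732 0.1326 0.1401] F [-6.9 -6.2 21.1] gap 0.0104 gf 35.8
2.80 hit0 t17.02 p [0.4742 0.1327 0.1379] F [-7.9 -8.2 31.5] gap 0.0108 gf 38.1
```

View pics/s5.png

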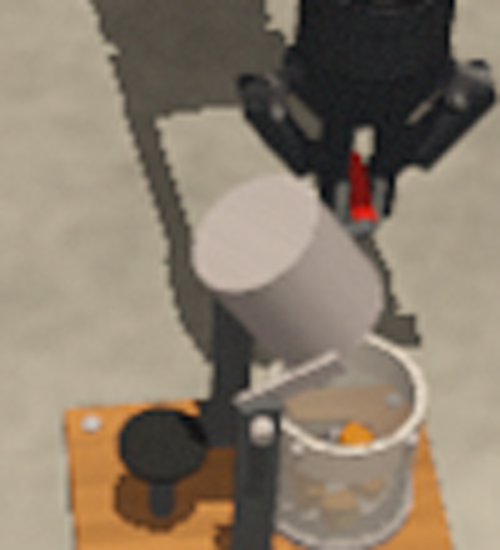

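The cup is at its stop, mouth down into the canister, with bites visible there at crop (355,435) and (340,495). That was my last picture view, so the remaining checks are numeric. Swinging back.

```bash
python3 - <<'E'
from h import *
off=np.load("off.npy")
off=arc([2.7,2.6]+list(np.arange(2.45,.2,-.15))+[.15,.05],off)
for a in np.arange(0,-.25,-.03):
    h=arm.line_to(crank(a)+off,vel=.05); s=st("%.2f"%a)
    if s["force"][2]>12: break
E
```

```text
2.70 t17.93 fr-8.0 ft-1.1 gap0.0106 off [ 0.0002 -0.0031 -0.0171]
2.60 t18.18 fr-2.7 ft0.1 gap0.0109 off [ 0.0002 -0.0039 -0.0173]
2.45 t18.46 fr-5.4 ft1.4 gap0.0109 off [ 0.0002 -0.0053 -0.018 ]
2.30 t18.74 fr-0.0 ft0.3 gap0.0105 off [ 0.0002 -0.0054 -0.018 ]
2.15 t19.02 fr-3.8 ft-0.8 gap0.0109 off [ 0.0002 -0.0062 -0.0188]
2.00 t19.31 fr-0.2 ft-0.8 gap0.0108 off [ 0.0002 -0.0062 -0.0188]
1.85 t19.59 fr-3.0 ft-1.3 gap0.0108 off [ 0.0003 -0.0067 -0.0196]
1.70 t19.88 fr3.4 ft-2.3 gap0.0110 off [ 0.0002 -0.0063 -0.0186]
1.55 t20.16 fr-6.0 ft-2.1 gap0.0110 off [ 0.0003 -0.0067 -0.0204]
1.40 t20.44 fr0.6 ft-1.7 gap0.0108 off [ 0.0003 -0.0067 -0.0202]
1.25 t20.73 fr-3.8 ft-0.4 gap0.0108 off [ 0.0003 -0.0067 -0.0213]
1.10 t21.01 fr-2.4 ft-0.7 gap0.0106 off [ 0.0002 -0.0065 -0.022 ]
0.95 t21.29 fr-1.3 ft-1.2 gap0.0107 off [ 0.0002 -0.0064 -0.0224]
0.80 t21.57 fr-3.6 ft-1.2 gap0.0105 off [ 0.0002 -0.0059 -0.0233]
0.65 t21.86 fr-3.3 ft-1.0 gap0.0110 off [ 0.0002 -0.0053 -0.0241]
0.50 t22.14 fr-3.7 ft-1.5 gap0.0106 off [ 0.0002 -0.0044 -0.0249]
0.35 t22.43 fr-3.0 ft-0.2 gap0.0114 off [ 0.0002 -0.0037 -0.0254]
0.15 t22.75 fr-6.4 ft-1.6 gap0.0107 off [ 0.0001 -0.0019 -0.0262]
0.05 t23.00 fr-2.0 ft13.8 gap0.0109 off [ 0.0001 -0.0014 -0.0264]
0.00 t23.25 p [ 0.4773 -0.0025  0.1398] F [-2.7  9.6 28.5] gap 0.0106 gf 36.1
```

The cup is back on its stop, at the same TCP height as at the start. Now I'll release, check the pin and cup pixels numerically, and touch the counter to find where the fingertips really are.

```bash
python3 - <<'E'
from h import *
arm.grip(.05,30); st("rel")
p=np.array(arm.state()["tool_pos"]); arm.line_to(p+[0,0,.09],vel=.3)
psi=.028-np.pi/2
arm.move_to([.40,-.09,.16],Q(psi)); arm.grip(.026); st()
h1=arm.line_to([.40,-.09,.04],vel=.25,force_limit=8); st("a%d"%h1)
h2=h1 or arm.line_to([.40,-.09,-.015],vel=.04,force_limit=5); s=st("touch %d"%h2)
arm.line_to([.40,-.09,.12],vel=.3)
for n in("top","scene"):
    im=arm.read_camera(n); hs=cv2.cvtColor(im,cv2.COLOR_RGB2HSV)
    r=cv2.inRange(hs,(0,180,90),(6,255,255))|cv2.inRange(hs,(174,180,90),(180,255,255))
    N,L,S,C=cv2.connectedComponentsWithStats(r)
    print(n,[(C[i].round(1).tolist(),int(S[i,4])) for i in range(1,N) if S[i,4]>15])
    np.save("pics/%s_now.npy"%n,im)
    m=cv2.inRange(hs,(105,130,50),(125,255,255)); N,L,S,C=cv2.connectedComponentsWithStats(cv2.morphologyEx(m,cv2.MORPH_CLOSE,np.ones((9,9),np.uint8)))
    print([(C[i].round(1).tolist(),int(S[i,4])) for i in range(1,N) if 150<S[i,4]<3000])
    # yellow bites near station
    y=cv2.inRange(hs,(12,110,120),(32,255,255)); b=proj(n,SW(0,-.042,.09))[0]; c=proj(n,SW(0,.052,.03))[0]
    for nm,q in(("cup",b),("can",c)):
        u,v=q.round().astype(int); w=hs[v-8:v+9,u-8:u+9].reshape(-1,3); print(nm,q.round(),"median hsv",np.median(w,0),"yellow",int((y[v-8:v+9,u-8:u+9]>0).sum()))
E
```

```text
rel t23.71 p [ 0.4758 -0.004   0.1372] F [-0.5  0.8  1. ] gap 0.0504 gf 0.0
 t25.73 p [ 0.4002 -0.0899  0.1601] F [-0.2  0.   0.3] gap 0.0264 gf 0.0
a0 t26.36 p [ 0.4002 -0.09    0.0402] F [0.4 0.9 0.2] gap 0.0262 gf 0.0
touch 1 t27.25 p [ 0.3999 -0.09    0.0042] F [-0.9  0.8  9.4] gap 0.0261 gf 4.8
top [([286.9, 226.4], 77)]
[([400.7, 230.6], 792), ([444.1, 240.9], 407), ([381.8, 281.7], 271)]
cup [276. 198.] median hsv [ 17.  46. 214.] yellow 0
can [242. 203.] median hsv [ 15.  99. 196.] yellow 130
scene [([268.7, 190.7], 48)]
[([184.9, 200.2], 290), ([117.0, 231.9], 337), ([157.4, 236.7], 787)]
cup [282. 233.] median hsv [ 12.  39. 121.] yellow 0
can [317. 244.] median hsv [ 16.  55. 155.] yellow 20
```

The pin is back at its starting pixels in both views. The cup shows no bite-coloured pixels and the canister shows 130, so all the bites are out and the cup is upright. The fingertips are only about 4 mm ahead of the TCP. Now I'll pick up the cap.

```bash
python3 - <<'E'
from h import *
psi=.028-np.pi/2; c=np.array([.488,-.3145])
arm.move_to([*c,.14],Q(psi)); arm.grip(.05,30)
h=arm.line_to([*c,.030],vel=.15,force_limit=6); st("down%d"%h)
arm.grip(0.,30); st("close")
arm.grip(0.,80); s=st("grip"); np.save("g.npy",s["tool_pos"])
arm.line_to([*s["tool_pos"][:2],.09],vel=.1); s=st("lift")
for n in("top","scene"):
    hs=cv2.cvtColor(arm.read_camera(n),cv2.COLOR_RGB2HSV)
    m=cv2.inRange(hs,(105,130,50),(125,255,255)); N,L,S,C=cv2.connectedComponentsWithStats(m)
    print(n,[(C[i].round(1).tolist(),S[i].tolist()) for i in range(1,N) if 100<S[i,4]<3000], "expect cap(z .07)",proj(n,np.array(s["tool_pos"])*[1,1,0]+[0,0,.07]).round(1))
E
```

```text
down0 t30.08 p [ 0.4885 -0.3149  0.0306] F [ 0.2 -0.5 -0.2] gap 0.0499 gf 0.0
close t30.42 p [ 0.4887 -0.3151  0.0312] F [-0.4 -0.5  6.9] gap 0.0251 gf 29.3
grip t30.63 p [ 0.4887 -0.3151  0.0314] F [-0.7  0.6  8.4] gap 0.0239 gf 77.9
lift t31.38 p [ 0.4884 -0.3148  0.0896] F [ 0.1  0.2 -1.9] gap 0.0236 gf 78.4
top [([396.9, 224.0], [389, 212, 20, 28, 307]), ([444.3, 240.7], [433, 230, 23, 23, 293])] expect cap(z .07) [[406.4 228.1]]
scene [([185.2, 201.1], [175, 192, 21, 18, 246]), ([154.2, 225.4], [135, 208, 36, 31, 647]), ([117.3, 232.5], [105, 222, 24, 20, 287])] expect cap(z .07) [[153.3 222.7]]
```

```bash
python3 - <<'E'
from h import *
th=np.linspace(0,2*np.pi,180)
def bb(n,c,z0):
    P=np.array([[c[0]+.047*np.cos(a),c[1]+.047*np.sin(a),z0+z] for z in(0,.021) for a in th]); q=proj(n,P); return q.min(0).round(1),q.max(0).round(1)
s=arm.state(); p=np.array(s["tool_pos"])
arm.line_to([p[0],p[1],.28],vel=.25)
m=SW(0,.052,0)
arm.line_to([m[0],m[1],.28],vel=.25); arm.line_to([m[0],m[1],.17],vel=.2); s=st("above")
p=np.array(s["tool_pos"]); im=arm.read_camera("scene"); hs=cv2.cvtColor(im,cv2.COLOR_RGB2HSV)
b=cv2.inRange(hs,(105,110,40),(125,255,255)); N,L,S,C=cv2.connectedComponentsWithStats(b)
print([S[i].tolist() for i in range(1,N) if S[i,4]>300 and S[i,4]<3000],"pred",bb("scene",p[:2],p[2]-.0314))
# rim in scene before: white-ness profile rows around rim centre
im0=np.load("pics/scene_now.npy").astype(int); q=proj("scene",SW(0,.052,.1))[0]; print("rim pred",q.round(1), [proj("scene",SW(0,.052+d,.1))[0].round(1).tolist() for d in(-.04,.04)])
v=int(round(q[1])); 
for vv in(v-1,v,v+1): print(vv,im0[vv,int(q[0])-21:int(q[0])+23].sum(1)//3)
E
```

```text
above t35.00 p [0.5618 0.1192 0.1708] F [ 1.6  0.1 -0.7] gap 0.0237 gf 78.4
[[301, 200, 38, 32, 765]] pred (array([301. , 198.2]), array([340.1, 232.6]))
rim pred [319.  227.7] [[303.4, 228.9], [334.5, 226.5]]
227 [ 52  57 138 168 166 173 179 156 128 135 139 141 141 143 142 143 142 144
 141 138 136 137 135 134 132 131 130 128 128 126 122 119 114 110 101 182
 203 179 160 160 162 161 162 163]
228 [111 120 165 188 183 179 171 143 126 133 132 137 138 137 137 136 134 136
 136 134 135 133 132 131 130 129 129 129 128 131 130 126 116 109 102 192
 210 179 163 163 164 163 165 163]
229 [156 159 176 196 190 168 130 102 119 134 135 133 133 135 135 133 135 135
 136 133 132 132 131 133 129 129 129 126 127 139 145 141 125 111 101 182
 204 181 165 167 167 166 166 166]
```

```bash
python3 - <<'E'
from h import *
m=SW(0,.052,0)
for dx,dy in((0,.0),(0,.0015),(-.0015,0),(.0015,0),(0,-.0015),(-.0025,.0025),(0,.003)):
    arm.line_to([m[0]+dx,m[1]+dy,.137],vel=.15)
    h=arm.line_to([m[0]+dx,m[1]+dy,.121],vel=.04,force_limit=5); s=st("%.4f %.4f hit%d"%(dx,dy,h)); print(np.round(s["moment"],2))
    if s["tool_pos"][2]<.1285: break
E
```

```text
0.0000 0.0000 hit1 t35.79 p [0.5613 0.1198 0.1239] F [-0.5  0.8  4.1] gap 0.0237 gf 78.5
[ 0.18  0.06 -0.03]
```

The cap met resistance at TCP 0.124, where the catches were expected (0.125), so it is aligned. Now pressing through the click.

```bash
python3 - <<'E'
from h import *
m=np.array(arm.state()["tool_pos"]); z=m[2]
while z>.095:
    z-=.001; arm.line_to([m[0],m[1],z],vel=.03); s=st("z%.4f"%z)
    if s["tool_pos"][2]<.119 and s["force"][2]>25 or s["force"][2]>34: break
arm.sleep(.3); st("hold")
E
```

```text
z0.1229 t36.04 p [0.5619 0.1201 0.1236] F [-0.   1.4  4.8] gap 0.0240 gf 79.1
z0.1219 t36.29 p [0.5619 0.12   0.1227] F [-1.4  0.6  5. ] gap 0.0239 gf 78.8
z0.1209 t36.54 p [0.5617 0.12   0.1212] F [0.5 0.8 1.7] gap 0.0241 gf 78.4
z0.1199 t36.79 p [0.5612 0.1199 0.1191] F [ 1.9  1.5 -6.2] gap 0.0236 gf 78.7
z0.1189 t37.04 p [0.5609 0.1199 0.1179] F [  3.    3.5 -11.4] gap 0.0239 gf 78.9
z0.1179 t37.29 p [0.5609 0.1198 0.1175] F [  2.3   3.1 -10.3] gap 0.0239 gf 78.9
z0.1169 t37.54 p [0.561  0.1197 0.117 ] F [ 1.3  2.2 -5.7] gap 0.0236 gf 79.1
z0.1159 t37.79 p [0.5614 0.1196 0.1164] F [-0.8 -0.1  1.4] gap 0.0237 gf 80.2
z0.1149 t38.04 p [0.5614 0.1196 0.1164] F [-2.9  0.2 11.5] gap 0.0236 gf 81.2
z0.1139 t38.29 p [0.5615 0.1196 0.1164] F [-6.8 -0.2 18.1] gap 0.0236 gf 82.0
z0.1129 t38.54 p [0.5615 0.1196 0.1163] F [-8.7 -2.  27.2] gap 0.0238 gf 83.0
hold t38.84 p [0.5615 0.1196 0.1163] F [-9.9 -0.5 27. ] gap 0.0235 gf 82.9
```

It clicked (force reversed) and came to a hard stop at 27 N. I'll take out the side force, press a little more, and check the cap's height in the images.

```bash
python3 - <<'E'
from h import *
arm.line_to([.5605,.1198,.1125],vel=.03); st("relieve")
arm.line_to([.5605,.1198,.1120],vel=.03); arm.sleep(.3); s=st("hold"); print(np.round(s["moment"],2))
th=np.linspace(0,2*np.pi,180)
for n in("scene","top"):
    hs=cv2.cvtColor(arm.read_camera(n),cv2.COLOR_RGB2HSV); b=cv2.inRange(hs,(105,110,40),(125,255,255)); N,L,S,C=cv2.connectedComponentsWithStats(b)
    print(n,[S[i].tolist() for i in range(1,N) if 60<S[i,4]<3000])
    for z0 in(.084,.0935):
        P=np.array([[.561+.047*np.cos(a),.1195+.047*np.sin(a),z0+z] for z in(0,.021) for a in th]); q=proj(n,P); print(z0,q.min(0).round(1),q.max(0).round(1))
    if n=="scene":
        L1=L==[i for i in range(1,N) if S[i,4]>500 and S[i,0]>250][0]
        for u in range(303,338,4):
            v=np.flatnonzero(L1[:,u]); print(u,v.min(),v.max(),end="; ")
        h=cv2.convexHull(proj(n,np.array([[.561+.047*np.cos(a),.1195+.047*np.sin(a),.084+z] for z in(0,.021) for a in th])).astype(np.float32))
        M=np.zeros(L.shape,np.uint8); cv2.fillPoly(M,[h.round().astype(np.int32)],1); print("\npred")
        for u in range(303,338,4):
            v=np.flatnonzero(M[:,u]); print(u,v.min(),v.max(),end="; ")
        print()
E
```

```text
relieve t39.09 p [0.5615 0.1196 0.1163] F [-7.6 -1.2 27.2] gap 0.0237 gf 83.1
hold t39.64 p [0.5615 0.1196 0.1163] F [-8.5 -1.1 32.4] gap 0.0239 gf 83.7
[-0.21  1.77  0.  ]
scene [[175, 192, 21, 18, 246], [300, 214, 37, 32, 658], [105, 222, 24, 20, 294]]
0.084 [300.3 212.6] [337.8 246.3]
0.0935 [300.4 210.1] [338.2 244. ]Traceback (most recent call last):
  File "<stdin>", line 13, in <module>
    return umr_minimum(a, axis, None, out, keepdims, initial, where)
ValueError: zero-size array to reduction operation minimum which has no identity
```

The cap's image extents match origin height 0.084 (home), not 0.0935 (on the catches). The height also didn't change between 27 and 32 N. Handing in while still pressing.

```bash
python3 -c "
from h import *
st(); print(arm.close_job())"
```

```text
t39.69 p [0.5615 0.1196 0.1163] F [-9.7 -1.2 32.3] gap 0.0237 gf 83.7
the job is handed in; nothing more can be done
None
```

I handed the job in at 39.7 s: the bites are tipped into the canister, the cup is back upright on its stop, and the large cap has snapped home with the arm still pressing it at about 32 N; I saw the cup empty but didn't count all five bites in the canister.

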